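# Prime the hand pump until its indicator pin pops out

### The arm

A 6-joint arm with a two-finger parallel gripper is mounted at the origin on a cart in front of the work surface, level with it; the furniture and walls round the work are solid. World frame = base frame: x ahead of the robot, y to its left, z up, the work surface at z = 0. Lengths are in m, angles in rad, forces in N, time in s.
With the tool pointing down it reaches from about 0.35 to 1 m from the base axis. Payload 7.1 kg.
Tool frame: the origin (TCP) lies at the centre of the arm's flange, where the gripper is bolted on; the fingertips stand 173 mm ahead of it and the grasp point (between the pads) lies 155 mm ahead of it; z points along the fingers, y is the line along which they close (so a half turn about z gives the same grasp; the last joint's range is limited). The gripper opens to 85 mm and grips with 20 to 120 N. Pads are 22 mm wide; open, the fingers measure 114 mm over their backs; the gripper's body (76 mm by 85 mm) begins 54 mm behind the grasp point. The pads swing forward as they close: fully open they stand 13 mm farther back than shut.
Start: joints at [-1.12, 0.423, 1.63, -0, 1.089, -0.019], TCP at [0.283, -0.557, 0.405] pointing down, gripper open.
Joint ranges: [-3, 3], [-0.9, 2.11], [0.09, 2.58], [-1.31, 4.45], [0.11, 2.69], [-2.54, 2.54]. Speed limits (rad/s): [2.39, 2.39, 3.01, 3.14, 3.14, 3.14].

### API

Orientations are given as a unit quaternion [w, x, y, z].
In Python, from cell import status, eyes, ticket gives the robot as it stands.
- The arm moves only by the tool apply_moves, never from a script. Its argument "commands" is a list of rows, each a list of 5 numbers: the closure, from 0 (fully open) to 1 (shut), then the shift along the tool's x, y, z in m, then the turn about the tool's z in degrees. A call has 1 to 20 rows; each row is the pose to reach, as a shift and turn from the pose commanded when the call began, along the tool's axes at that moment; what a row does not reach only later rows make up. A row lasts 1/8 s, in which the tool goes at most 62.5 mm and 10.7 degrees, less where a joint would pass 70% of its speed; a pose out of reach is approached as far as the arm can. A call with a gripper value outside its range is refused whole. The fingers move at their own pace and stop on an object; the grip force is fixed at half the most. Time passes only in rows, so rows that repeat a pose let the fingers close. It gives the time, the measured TCP pose, the force, the opening and the grip force at its end, in the units of the state.
- status.observe(): the state, without advancing time (a new reading comes with each control period).
- eyes.capture(name): name is "side" or "top"; returns a dict with "pixels" (384x512x3 uint8, red, green, blue), "fx", "fy", "cx", "cy" (pixels), "dist" ([k1, k2, p1, p2, k3] as OpenCV has them; the pictures are not rectified), "camera_from_world" (4x4, takes a point from world to camera coordinates). Camera axes: x right, y down, z forward; pixel columns grow to the right and rows downward; lengths in m; the calibration is good to about 2 mm. A picture is of the moment at which its call begins. There is no depth.
- ticket.sign_off(): hands the job in; it is judged then, once.
The state is a dict: "time_s": time; "joint_pos": joint angles; "qd": joint speeds; "tau": joint torques, N m; "ee_pos": TCP position; "orientation": TCP orientation; "ft_force": force on the tool from outside, world axes, zero at the start; "moment": the same for the moment, N m; "grip_width": finger opening in m; "gripper_force": force on a finger pad.
Only numpy, scipy, OpenCV 4.12 (cv2) and the standard library are available. Lean on these libraries where they do the work, as an engineer would, in place of code of your own. Each camera call takes 0.05 s, during which the arm holds its last target. There are 200 camera calls.

### The job

Prime the cell counter's hand pump: with the fingertips, press its round spring plunger all the way down and let it come all the way up again, over and over, until the steel indicator pin has popped fully out, with the top of its head level with the top of the upright gauge plate beside it. Only press the plunger: do not touch the pin, do not lift or shove the pump, and leave the slide box, specimen cup and bottle around it where they stand. Finish clear of everything, with the plunger up and the pin fully out.

Things in the scene. Friction and masses are not known exactly. Their poses are not given: they have to be found in the camera images.
- pump: hand primer pump, loose on rubber feet, 1.6 kg: flat aluminium housing 70 (x) x 180 (y) mm, upper face 39 mm up; origin at the centre of its underside, z up. Plunger at y -35 mm on a round barrel 42 mm across, 62 mm high; pin at y +45 mm on a collar 24 mm across, 58 mm high; steel gauge plate (22 x 4 mm) at y +61 mm, 102 mm high. Pressing the plunger straight down leaves it in place.
- plunger_top (a point): centre of the top face of the plunger's black mushroom button (38 mm across, nearly flat top about 30 mm across); 97 mm above the bench when up, 79 mm when fully down. It moves with the plunger; z up.
- plunger (a joint): how far the plunger is pressed, m: 0 = up, 0.018 = fully down on its stop. Spring return: about 4 N to start, 8 to 10 N when down. Every full stroke (down to the stop, then all the way up) ratchets the pin about 5 mm further out; short strokes or very hasty ones (over about 0.1 m/s, no pause at the top) may gain nothing. Strokes made after the pin is out do no harm.
- pin_top (a point): centre of the top of the steel indicator pin's head (head 14 mm across, 6 mm thick, on an 8 mm stem); 66 mm above the bench when fully in, 102 mm when fully out. Not to be touched.
- pin (a joint): how far the indicator pin stands out, m: 0 = fully in, 0.036 = fully out. It starts anywhere from 0.001 to 0.014, so about three to six full strokes are needed; it stays where it is between strokes, and near 0.029 it snaps out to 0.036 by itself.
- gauge_top (a point): centre of the top edge of the upright gauge plate, 102 mm above the bench, 16 mm beyond the pin
- slide_box: closed grey slide box, 79 x 95 x 33 mm, loose bystander; origin at the centre of its underside
- specimen_cup: white specimen cup with a yellow screw lid, 64 mm across, 71 mm tall, loose bystander; origin at the centre of its underside
- buffer_bottle: round reagent bottle with a screw cap, 48 mm across, 112 mm tall, loose bystander; origin at the centre of its underside

How it is judged:
On the way, in this order (a step that is already met when the one before it is completed fails the run):
1. the pin has been pumped at least half way out (value of joint pin above 0.018 m), for 0.05 s.
2. the pin has popped fully out (value of joint pin above 0.034 m), for 0.1 s.
At the end, for the whole second after the job is handed in: the pin stands out at least 34 of its 36 mm, the plunger is up (within 2 mm), the pump stands upright on the bench within 30 mm of where it was, and slide box, cup and bottle are within 15 mm of where they were (value of joint pin above 0.034 m and value of joint plunger below 0.002 m and distance of pump from where it was at the start of the episode below 0.03 m and height (world z) of pump below 0.005 m and angle between pump's own z axis and vertical below 0.05 rad and linear speed of pump below 0.02 m/s and distance of each of slide_box, specimen_cup, buffer_bottle from where it was at the start of the episode below 0.015 m); the robot touches nothing.
It fails at once if the robot touches the indicator pin (contact force between any of the fingers, the arm and pin above 0.5 N).
It fails at once if the pump is lifted, tipped or shoved away (height (world z) of pump above 0.01 m or angle between pump's own z axis and vertical above 0.15 rad or distance of pump from where it was at the start of the episode above 0.03 m or distance of gauge_top from where it was at the start of the episode above 0.04 m).
It fails at once if a bystander is moved (distance of any of slide_box, specimen_cup, buffer_bottle from where it was at the start of the episode above 0.015 m).
It also fails if it takes over 48 s, if anything falls off the work surface, if the arm or the gripper's body presses on something with over 40 N, if the wrist force passes 120 N, or if a joint passes its speed limit or range.

## Working session

There is one attempt and no reset: what is moved stays moved. The work goes in short steps, Python scripts to look and compute and a tool call to move; the robot and the scene stay as the last step left them, time stands still between calls to the robot, and variables do not carry over. Pictures are saved under pics/ and viewed, at most 10 in all, crops included, and the job is handed in when it is done.

Besides the shell and the picture viewer there is one more tool, called after "Request:" in YAML: its name, and indented under it one key for each argument. apply_moves: Moves the arm, as the interface text tells. Its arguments: {"type":"object","properties":{"commands":{"type":"array","items":{"type":"array","items":{"type":"number"}}}},"required":["commands"]}

```bash
mkdir -p pics
cat > h.py <<'E'
import numpy as np, cv2
from cell import status, eyes, ticket
def K(c): return np.array([[c['fx'],0,c['cx']],[0,c['fy'],c['cy']],[0,0,1.]])
def shot(n,f):
    c=eyes.capture(n); cv2.imwrite('pics/'+f,c['pixels'][:,:,::-1]); np.save('pics/'+f+'.npy',c,allow_pickle=True); return c
def load(f): return np.load('pics/'+f+'.npy',allow_pickle=True).item()
def ray(c,u,v):
    p=cv2.undistortPoints(np.array([[[u,v]]],float),K(c),np.array(c['dist'],float))[0,0]
    M=np.array(c['camera_from_world']); R=M[:3,:3]; return -R.T@M[:3,3], R.T@np.array([p[0],p[1],1])
def at_z(c,u,v,z): o,d=ray(c,u,v); return o+d*(z-o[2])/d[2]
def proj(c,P):
    M=np.array(c['camera_from_world']); 
    return cv2.projectPoints(np.array(P,float).reshape(-1,1,3),cv2.Rodrigues(M[:3,:3])[0],M[:3,3],K(c),np.array(c['dist'],float))[0][:,0]
def tri(c1,p1,c2,p2):
    o1,d1=ray(c1,*p1);o2,d2=ray(c2,*p2);s=np.linalg.lstsq(np.c_[d1,-d2],o2-o1,rcond=None)[0]
    a,b=o1+s[0]*d1,o2+s[1]*d2; return (a+b)/2,np.linalg.norm(a-b)
E
python3 -c "
from h import *
shot('top','t0.png');shot('side','s0.png');s=status.observe();print(s['time_s'],s['ee_pos'],s['orientation'],s['ft_force'])"
```

```text
0.1 [ 0.28284614 -0.55705528  0.40401127] [-6.86335347e-04  9.72538754e-01  2.32739937e-01 -1.49226431e-04] [0.57599449 0.90579543 0.69887701]
```

View pics/t0.png

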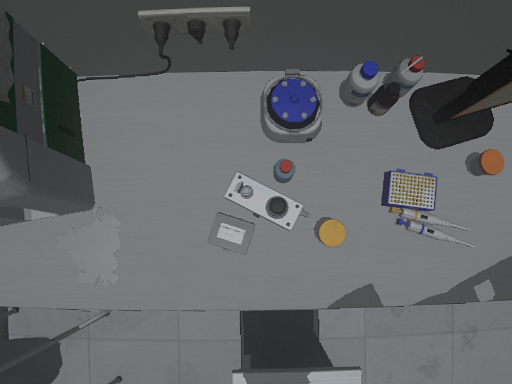

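View pics/s0.png

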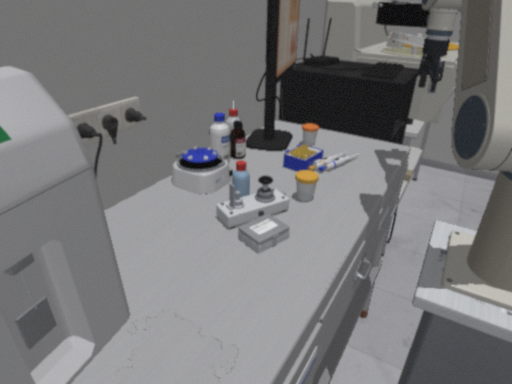

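The top view shows the plunger near (278,206), the pin near (247,191), the slide box at (232,233), the cup at (332,233) and the bottle at (285,168). The side view shows the plunger near (265,183). I'll enlarge both for precision.

```bash
python3 -c "
from h import *
a=load('t0.png');b=load('s0.png')
A=cv2.resize(a['pixels'][150:260,200:350,::-1],None,fx=5,fy=5,interpolation=3);B=cv2.resize(b['pixels'][155:255,205:325,::-1],None,fx=6,fy=6,interpolation=3)
cv2.imwrite('pics/t1.png',A);cv2.imwrite('pics/s1.png',B)
print(at_z(a,278,206,.097),at_z(a,247,191,.07),at_z(a,332,233,.071),at_z(a,285,166,.112),at_z(a,232,233,.033)); print(tri(a,(278,206),b,(265.5,181)))"
```

```text
[0.54781117 0.04529272 0.097     ] [0.58472998 0.11389441 0.07      ] [ 0.48657931 -0.07783826  0.071     ] [0.63408167 0.02931508 0.112     ] [0.48962788 0.15128685 0.033     ]
(array([0.54911113, 0.04510763, 0.08734039]), np.float64(0.0014750133795929023))
```

View pics/t1.png

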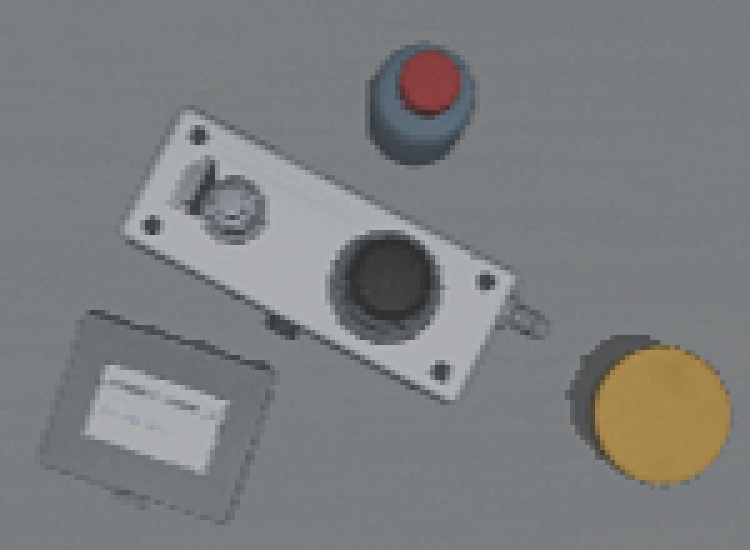

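View pics/s1.png

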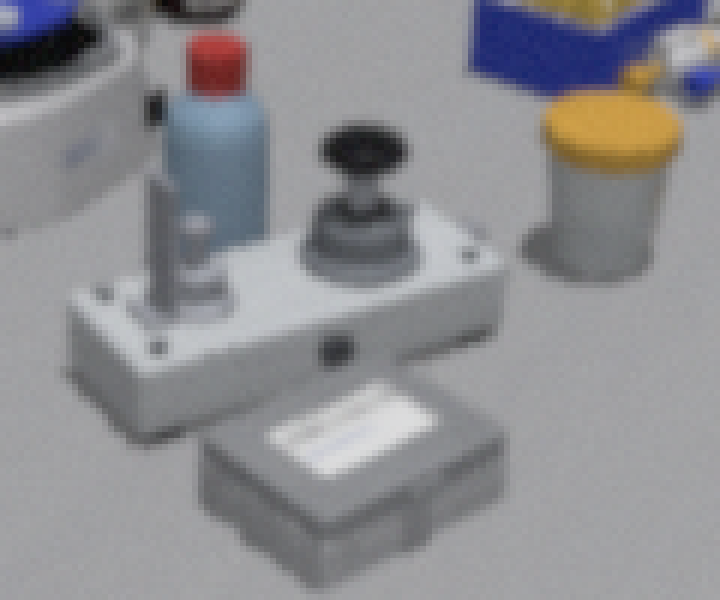

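The crops show the button centre at top-full (277.6,205) and side-full (265,179.5). The housing corners are clear, and the pin is low beside its gauge.

```bash
python3 -c "
from h import *
a=load('t0.png');b=load('s0.png')
f=lambda x,y:(200+x/5-.4,150+y/5-.4)
print(tri(a,f(390,277),b,(205+363/6-.4,155+147/6-.4)), at_z(a,*f(390,277),.097))
C=np.array([at_z(a,*f(*p),.039)[:2] for p in [(188,108),(125,235),(515,272),(450,402)]]);print(C)
c=C.mean(0);y=(C[0]+C[1]-C[2]-C[3])/2;L=np.linalg.norm(y);u=y/L
print(c,L,np.linalg.norm(C[0]-C[1]),u,'plunger',c-.035*u,'pin',c+.045*u)
t=np.r_[c-.035*u,.097];print(proj(a,[t]),proj(b,[t]))
s=status.observe();from scipy.spatial.transform import Rotation as R
q=np.array(s['orientation']);r=R.from_quat(q[[1,2,3,0]]);print(s['ee_pos'],r.as_matrix().round(4))
print('shift to 0.40',r.inv().apply(t*[1,1,0]+[0,0,.4]-s['ee_pos']))"
```

```text
(array([0.55053544, 0.04602196, 0.09276217]), np.float64(0.00048149832158764265)) [0.55002728 0.04613703 0.097     ]
[[ 0.63562259  0.13756552]
 [ 0.57544884  0.16773775]
 [ 0.55567682 -0.01604055]
 [ 0.49494095  0.015825  ]]
[0.5654223  0.07627193] 0.17254500569048134 0.06731451174435171 [0.46496175 0.88533077] plunger [0.54914864 0.04528535] pin [0.58634558 0.11611182]
[[277.9932821  205.39350055]] [[265.8725009  177.63224091]]
[ 0.28284614 -0.55705528  0.40401127] [[ 8.917e-01  4.527e-01 -6.000e-04]
 [ 4.527e-01 -8.917e-01  1.300e-03]
 [ 0.000e+00 -1.400e-03 -1.000e+00]]
shift to 0.40 [ 0.51013034 -0.41652506  0.00461116]
```

Request:
apply_moves:
  commands:
    - [1,0.04,-0.033,0,0]
    - [1,0.085,-0.07,0,0]
    - [1,0.13,-0.106,0,0]
    - [1,0.175,-0.143,0,0]
    - [1,0.22,-0.18,0,0]
    - [1,0.265,-0.216,0,0]
    - [1,0.31,-0.253,0,0]
    - [1,0.355,-0.29,0,0]
    - [1,0.4,-0.326,0,0]
    - [1,0.445,-0.363,0,0]
    - [1,0.485,-0.395,0,0]
    - [1,0.511,-0.417,0.02,0]
    - [1,0.511,-0.417,0.05,0]
    - [1,0.511,-0.417,0.08,0]
    - [1,0.511,-0.417,0.1,0]
    - [1,0.511,-0.417,0.1,0]
    - [1,0.511,-0.417,0.1,0]
    - [1,0.511,-0.417,0.1,0]

```text
time_s: 2.35
ee_pos: [0.5502, 0.0459, 0.3058]
orientation: [0.0, 0.973, 0.233, 0.001]
ft_force: [0.1, -0.3, -0.2]
grip_width: -0.0001
gripper_force: 0.0
```

```bash
python3 -c "
from h import *
a=shot('top','t2.png');b=shot('side','s2.png');s=status.observe();e=np.array(s['ee_pos']);print(s['time_s'],e,s['orientation'],s['ft_force'],s['grip_width'])
A=cv2.resize(a['pixels'][150:260,210:340,::-1],None,fx=3,fy=3,interpolation=3);B=cv2.resize(b['pixels'][120:230,205:335,::-1],None,fx=5,fy=5,interpolation=3)
print(proj(b,[e-[0,0,.173],[.55,.046,.097]]))
cv2.imwrite('pics/s3.png',B)"
```

```text
2.45 [0.5500696  0.04586598 0.30560827] [1.31059950e-04 9.72549183e-01 2.32696095e-01 7.72717985e-04] [ 0.69012652  0.38798892 -0.42938835] 4.264931865311965e-06
[[265.92337313 164.74809174]
 [265.43942261 177.6548168 ]]
```

View pics/s3.png

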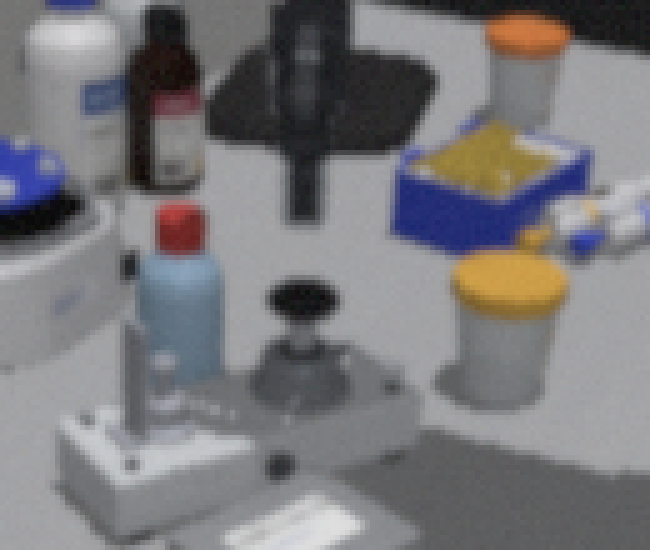

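The fingertips are centred over the button, with the tip at (265,164) and the button at (265,180). First, one slow press with a force check.

Request:
apply_moves:
  commands:
    - [1,0,0,0.03,0]
    - [1,0,0,0.036,0]
    - [1,0,0,0.042,0]
    - [1,0,0,0.048,0]
    - [1,0,0,0.053,0]
    - [1,0,0,0.053,0]
    - [1,0,0,0.053,0]

```text
time_s: 3.32
ee_pos: [0.5495, 0.0458, 0.2527]
orientation: [-0.0, 0.973, 0.233, -0.0]
ft_force: [-4.9, -0.9, 7.8]
grip_width: 0.0001
gripper_force: 4.0
```

Request:
apply_moves:
  commands:
    - [1,0,0,0.001,0]
    - [1,0,0,0.0015,0]
    - [1,0,0,0.0015,0]

```text
time_s: 3.7
ee_pos: [0.5495, 0.0458, 0.2521]
orientation: [-0.0, 0.973, 0.233, -0.0]
ft_force: [-8.3, -1.2, 17.2]
grip_width: 0.0001
gripper_force: 8.6
```

On the stop (force rising sharply). Release and do a second full stroke from this depth.

Request:
apply_moves:
  commands:
    - [1,0,0,-0.007,0]
    - [1,0,0,-0.014,0]
    - [1,0,0,-0.021,0]
    - [1,0,0,-0.025,0]
    - [1,0,0,-0.025,0]
    - [1,0,0,-0.025,0]
    - [1,0,0,-0.018,0]
    - [1,0,0,-0.012,0]
    - [1,0,0,-0.006,0]
    - [1,0,0,0,0]
    - [1,0,0,0,0]
    - [1,0,0,0,0]
    - [1,0,0,-0.007,0]
    - [1,0,0,-0.014,0]
    - [1,0,0,-0.021,0]
    - [1,0,0,-0.025,0]
    - [1,0,0,-0.025,0]
    - [1,0,0,-0.025,0]

```text
time_s: 5.95
ee_pos: [0.5495, 0.0459, 0.2747]
orientation: [-0.0, 0.973, 0.233, -0.001]
ft_force: [-0.3, 0.5, 0.7]
grip_width: 0.0005
gripper_force: 0.0
```

```bash
python3 -c "
from h import *
b=shot('side','s4.png');b0=load('s0.png');s=status.observe();print(s['time_s'],s['ee_pos'],s['ft_force'])
B=np.hstack([cv2.resize(c['pixels'][150:230,210:290,::-1],None,fx=5,fy=5,interpolation=3) for c in (b0,b)])
cv2.imwrite('pics/s5.png',B)"
```

```text
6.0 [0.54956777 0.04590147 0.27474123] [-0.01177893  0.15312656  0.51142969]
```

View pics/s5.png

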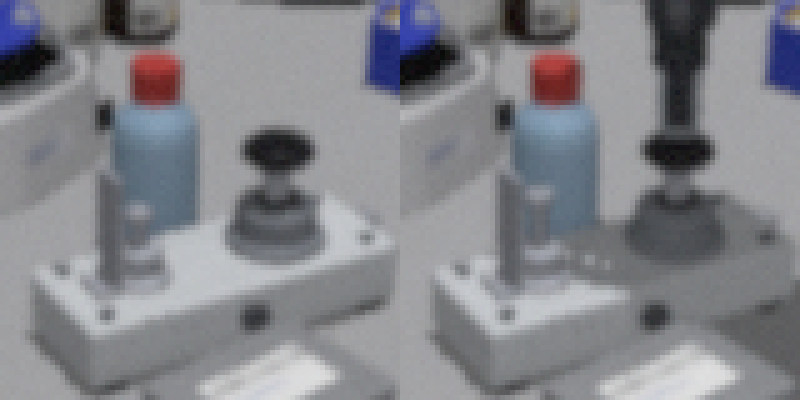

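The pin head rose from row 205 to row 188 (about 10 mm) and the pump has not moved. I'll repeat the stroke.

Request:
apply_moves:
  commands:
    - [1,0,0,0.007,0]
    - [1,0,0,0.013,0]
    - [1,0,0,0.019,0]
    - [1,0,0,0.025,0]
    - [1,0,0,0.025,0]
    - [1,0,0,0.018,0]
    - [1,0,0,0.011,0]
    - [1,0,0,0.004,0]
    - [1,0,0,0,0]
    - [1,0,0,0,0]
    - [1,0,0,0.007,0]
    - [1,0,0,0.013,0]
    - [1,0,0,0.019,0]
    - [1,0,0,0.025,0]
    - [1,0,0,0.025,0]
    - [1,0,0,0.018,0]
    - [1,0,0,0.011,0]
    - [1,0,0,0.004,0]
    - [1,0,0,0,0]
    - [1,0,0,0,0]

```text
time_s: 8.5
ee_pos: [0.5496, 0.0459, 0.275]
orientation: [-0.0, 0.973, 0.233, -0.0]
ft_force: [0.1, 0.1, -0.5]
grip_width: 0.0002
gripper_force: 0.0
```

Request:
apply_moves:
  commands:
    - [1,0,0,0.007,0]
    - [1,0,0,0.013,0]
    - [1,0,0,0.019,0]
    - [1,0,0,0.025,0]
    - [1,0,0,0.025,0]
    - [1,0,0,0.018,0]
    - [1,0,0,0.011,0]
    - [1,0,0,0.004,0]
    - [1,0,0,0,0]
    - [1,0,0,0,0]
    - [1,0,0,0.007,0]
    - [1,0,0,0.013,0]
    - [1,0,0,0.019,0]
    - [1,0,0,0.025,0]
    - [1,0,0,0.025,0]
    - [1,0,0,0.018,0]
    - [1,0,0,0.011,0]
    - [1,0,0,0.004,0]
    - [1,0,0,0,0]
    - [1,0,0,0,0]

```text
time_s: 11.0
ee_pos: [0.5496, 0.0459, 0.275]
orientation: [-0.0, 0.973, 0.233, -0.0]
ft_force: [0.2, -0.0, 0.5]
grip_width: -0.0003
gripper_force: 0.0
```

Request:
apply_moves:
  commands:
    - [1,0,0,-0.03,0]
    - [1,0,0,-0.08,0]
    - [1,0,0,-0.12,0]
    - [1,0,0,-0.12,0]
    - [1,0,0,-0.12,0]

```text
time_s: 11.62
ee_pos: [0.5493, 0.0459, 0.3943]
orientation: [-0.0, 0.973, 0.233, -0.001]
ft_force: [-0.4, -1.1, -0.1]
grip_width: -0.0001
gripper_force: 0.0
```

```bash
python3 -c "
from h import *
b=shot('side','s6.png');b0=load('s0.png');s=status.observe();print(s['time_s'],s['ee_pos'],s['ft_force'])
B=np.hstack([cv2.resize(c['pixels'][150:230,210:290,::-1],None,fx=5,fy=5,interpolation=3) for c in (b0,b)])
cv2.imwrite('pics/s7.png',B)"
```

```text
11.675 [0.54920121 0.04585958 0.39373132] [ 0.71516624 -0.32306501  0.51378506]
```

View pics/s7.png

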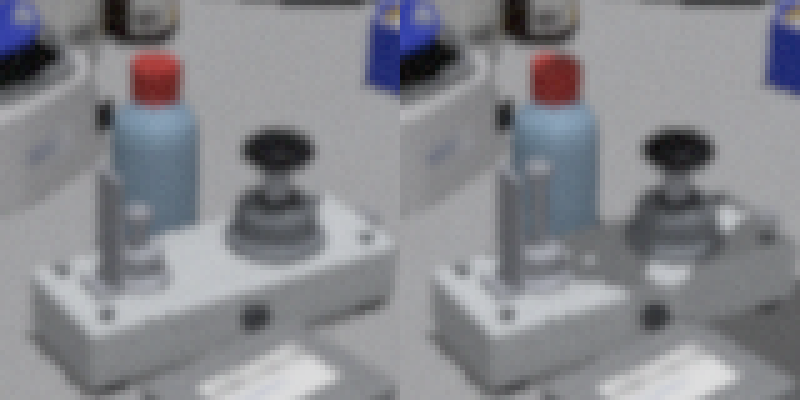

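The pin head is now at about row 160–163 of the crop (full (237.5,182)) and the plunger is up. I'll check this against the projected fully-out height.

```bash
python3 -c "
from h import *
b=load('s6.png')
u=np.array([.465,.885]);p=np.array([.550,.046])+.08*u
for z in (.066,.080,.090,.095,.102): print(z,(proj(b,[[*p,z]])[0]-[210,150])*5+[402,2])
g=p+.016*u;print('gauge',(proj(b,[[*g,.102]])[0]-[210,150])*5+[402,2])"
```

```text
0.066 [540.21699592 231.74271036]
0.08 [540.12855608 206.73021114]
0.09 [540.06555513 188.63094212]
0.095 [540.03411422 179.50744811]
0.102 [539.99016925 166.65098605]
gauge [510.61421027 174.08102917]
```

```bash
python3 -c "
from cell import ticket; print(ticket.sign_off())"
```

```text
the job is handed in; nothing more can be done
None
```

I pumped the plunger through six full strokes. In the last side view the pin head is at its fully-out height, level with the gauge top, and the plunger is up. The arm was clear of everything when I handed the job in at about 12 s; no verdict came back.

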